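# Fit the strainer and reamer cone to the bakery's citrus juicer

### The job

Put the washed citrus juicer back together: set the round strainer over the drive shaft and press it firmly down so that it sits level on the ledge in the bowl, then put the reamer cone on the shaft, turning it until the splines mesh and it slides fully home, without forcing it. Finish while still holding the cone with the gripper and pressing it down against the shaft's spring, so that the start switch stays closed (the mains is off). Leave the jug, the orange half, the tub and the brush where they are.

Things in the scene. Friction and masses are not known exactly. Their poses are not given: they have to be found in the camera images.
- juicer: Citrus juicer, fixed: black motor base (156 mm across, 100 mm high) under an open steel bowl, with a spout towards its own -x reaching 110 mm from the axis at 120 mm height. Origin on the axis at the table; z up. The bowl's rim is 157 mm above the table, 141 mm across outside; its mouth is 129 mm wide, narrowing to a 116 mm bore 8 mm lower.
- strainer_seat (a point): The ledge that the strainer lies on: a ring 98 to 116 mm across inside the bowl; this point is on the axis at the ledge's top, 142 mm above the table and 15 mm below the rim. z up.
- shaft_seat (a point): Black upright drive shaft in the bowl: point on its axis on top of the 24 mm flange where the cone's hub comes to rest, 155 mm above the table. z up. On the flange stand four spline teeth, 10 mm high, 4 mm wide, a cross 17 mm over opposite teeth along this frame's x and y. Geared, stiff to turn (0.06 N m): turn the cone to it under light pressure. It all moves down with the plunger.
- pin_top (a point): Tip of the plain round pin that goes on up from the shaft's teeth: 10 mm across, its last 4 mm tapered to 4 mm. On the shaft's axis, 20 mm above shaft_seat, 10 mm above the teeth; it turns with the shaft. It guides the cone onto the shaft before the teeth meet.
- plunger (a joint): Downward travel of the sprung drive shaft, m: 0 = up, 0.005 = bottomed. The spring takes about 4 N to start it moving and about 10 N to bottom it; the start switch is closed beyond 0.003.
- strainer_mid (a point): Strainer, a loose round slotted steel plate lying on the table right way up: 112 mm across, 3 mm thick, with an upstanding round collar in the middle, 37 mm across outside, 31 inside, its top 23 mm above the plate's underside; 100 to 200 g. Point on its axis 11.5 mm above the underside. Grip the collar. In the bowl it has 2 mm of play each side; the shaft comes up through the collar.
- cone_mid (a point): Reamer cone, a loose yellow fluted dome standing on its open end: 55 mm across over the ribs up to 38 mm, then rounding to a blunt point 64 mm up; 60 to 130 g. Point on its axis 32 mm above its lower rim; z up. Grip it across here. Resting on top of the teeth, unmeshed, this point is 39 mm above shaft_seat; fully home 29 mm.
- cone_hub (a point): Mouth of the hub inside the cone, on its axis 3 mm above its lower rim: a hole 21 mm deep for the pin, about 12 mm wide, with four 6 mm wide spline slots along this frame's x and y, below the four tall ribs that run to the cone's point (the four low ribs between end half-way up). It meshes every quarter turn, within about 6 degrees. The skirt round it is 49 mm wide inside, clear of the collar.
- jug: Steel cup, 68 mm across, 78 mm high, loose on the table under the spout; origin at the centre of its underside. Leave alone.
- orange_half: Half an orange, 72 mm across, 35 mm high, cut face down on the table; origin at the centre of its underside. Leave alone.
- tub: White plastic tub, 100 mm across, 120 mm high, loose on the table; origin at the centre of its underside. Leave alone.
- brush: Pastry brush lying on the table, its own x along its length; origin under its middle. Leave alone.
Not all that is in view belongs to the job. Of the things that look like the part that bears strainer_mid, the largest one is meant.

How it is judged:
By the outcome, as a careful person would: the job done as asked, in the order asked, and still so for the second after the job is handed in, while the arm keeps its last pose, push and grip.
It also fails if it takes over 64 s, if anything falls off the work surface, if the arm or the gripper's body presses on something with over 40 N, if the wrist force passes 120 N, or if a joint passes its speed limit or range.

### The arm

A 6-joint arm with a two-finger parallel gripper is mounted at the origin on the work surface. World frame = base frame: x ahead of the robot, y to its left, z up, the work surface at z = 0. Lengths are in m, angles in rad, forces in N, time in s.
With the tool pointing down it reaches from about 0.35 to 0.975 m from the base axis. Payload 4.9 kg.
Tool frame: the origin (TCP) lies at the very end of the fingers, on their centre line; the grasp point (between the pads) lies behind it (manip.pinch_z is the y of the grasp point in the tool frame, in m); y points along the fingers, x is the direction in which the jaws open and shut, and the axes are right-handed (so a half turn about y gives the same grasp; the last joint's range is limited). The gripper opens to 85 mm and grips with 20 to 120 N. Pads are 22 mm wide; open, the fingers measure 114 mm over their backs; the gripper's body (76 mm by 85 mm) begins 54 mm behind the grasp point. The pads swing forward as they close: fully open they stand 13 mm farther back than shut.
Start: joints at [1.151, 0.053, 1.613, -0, 1.476, -0.119], TCP at [0.185, 0.597, 0.208] pointing down, gripper open.
Joint ranges: [-3.01, 3.01], [-1.01, 2.22], [0.06, 2.58], [-1.02, 4.17], [0.09, 2.62], [-3.14, 3.14]. Speed limits (rad/s): [2.57, 2.57, 3.14, 3.14, 3.14, 3.14].

### API

Orientations are given as a unit quaternion [w, x, y, z].
In Python, from plant import manip gives the robot as it stands.
- The arm moves only by the tool drive_tool, never from a script. Its argument "motion" is a list of rows, each a list of 3 entries, a list of its own where there are three numbers: the shift along the tool's x, y, z in units of 25 mm (1.0 is 25 mm), then the turn, a rotation vector about the tool's x, y, z in units of 5 degrees (1.0 is 5 degrees), then the closure, from -1 (fully open) to 1 (shut). A call has 1 to 12 rows; each row shifts and turns the commanded pose from where the row before left it, along the tool's axes as they then stand; what a row does not reach is not made up. A row lasts 1/10 s, in which the tool goes at most 50 mm and 8.59 degrees, less where a joint would pass 70% of its speed; a pose out of reach is approached as far as the arm can. A call is refused whole if a number of a shift passes 1 or a number of a turn 1, either way. A call with a gripper value outside its range is refused whole. The fingers move at their own pace and stop on an object; the grip force is fixed at half the most. Time passes only in rows, so rows that do not move let the fingers close. It gives the time, the measured TCP pose, the force and the opening at its end, in the units of the state.
- manip.state(): the state, without advancing time (a new reading comes with each control period).
- manip.grab_frame(name): name is "scene" or "top"; returns a dict with "img" (384x512x3 uint8, blue, green, red), "range_z" (384x512 float32, m along the optical axis (not along the pixel's ray), 0 where there is no reading), "camera_matrix" (3x3 intrinsics, pixels), "world_from_camera" (4x4, takes a point from camera to world coordinates). Camera axes: x right, y down, z forward; pixel columns grow to the right and rows downward; lengths in m; the calibration is good to about 2 mm. A picture is of the moment at which its call begins.
- manip.job_done(): hands the job in, once; it reports no verdict.
The state is a dict: "time": time; "joint_pos": joint angles; "joint_vel": joint speeds; "joint_efforts": joint torques, N m; "tool_pos": TCP position; "tool_rot": TCP orientation; "contact_force": force on the tool from outside, world axes, zero at the start; "ft_torque": the same for the moment, N m; "gripper_width": opening from 0.0 (shut) to 1.0 (fully open).
Only numpy, scipy, OpenCV 4.12 (cv2) and the standard library are available. Lean on these libraries where they do the work, as an engineer would, in place of code of your own. Each camera call takes 0.05 s, during which the arm holds its last target. There are 200 camera calls.

## Working session

There is one attempt and no reset: what is moved stays moved. The work goes in short steps, Python scripts to look and compute and a tool call to move; the robot and the scene stay as the last step left them, time stands still between calls to the robot, and variables do not carry over. Pictures are saved under pics/ and viewed, about 8 in all and at most 12, crops included, and the job is handed in when it is done.

Besides the shell and the picture viewer there is one more tool, called after ">>>" in YAML: its name, and indented under it one key for each argument. drive_tool: Moves the arm, as the interface text tells. Its arguments: {"type":"object","properties":{"motion":{"type":"array","items":{"type":"array"}}},"required":["motion"]}

```bash
ls; mkdir -p pics; python3 - <<'E'
from plant import manip
import numpy as np,cv2
print(manip.state(), manip.pinch_z)
for n in("scene","top"):
    f=manip.grab_frame(n); np.savez(f"pics/{n}0.npz",**f); cv2.imwrite(f"pics/{n}0.png",f["img"])
    print(f["camera_matrix"],f["world_from_camera"])
a=cv2.imread("pics/scene0.png");b=cv2.imread("pics/top0.png")
E
```

```text
pics
{'time': 0.0, 'joint_pos': array([ 1.15101021e+00,  5.33320144e-02,  1.61430423e+00,  2.12652559e-05,
        1.47601212e+00, -1.19012846e-01]), 'joint_vel': array([ 0.00102091, -0.0001589 , -0.00045631,  0.00061259, -0.00059492,
        0.00119668]), 'joint_efforts': array([ 1.11665024e-03, -3.93677258e+01, -3.70179069e+01, -7.78687195e-05,
        6.96096671e-03, -2.32133289e-05]), 'tool_pos': array([0.18488517, 0.5963197 , 0.20717237]), 'tool_rot': array([-0.56891485,  0.56961904,  0.41880974, -0.42008147]), 'contact_force': array([-0.61252203,  0.7632297 , -0.57536294]), 'ft_torque': array([-0.04669494, -0.00070755, -0.03147317]), 'gripper_width': 0.9978639937215712} -0.0187
[[457.6864596    0.         264.10072018]
 [  0.         457.6864596  195.01511146]
 [  0.           0.           1.        ]] [[ 0.52468893  0.57467632 -0.62805147  1.34401566]
 [ 0.8512924  -0.35275152  0.38841681 -0.54530882]
 [ 0.00166784 -0.73845345 -0.6743024   0.98192198]
 [ 0.          0.          0.          1.        ]]
[[361.17997833   0.         254.41338021]
 [  0.         361.17997833 195.62879691]
 [  0.           0.           1.        ]] [[-0.02654417 -0.99524973  0.09366631  0.48853015]
 [-0.99954983  0.02511404 -0.01641435 -0.04258601]
 [ 0.01398404 -0.09405985 -0.99546833  1.07202903]
 [ 0.          0.          0.          1.        ]]
```

View pics/scene0.png

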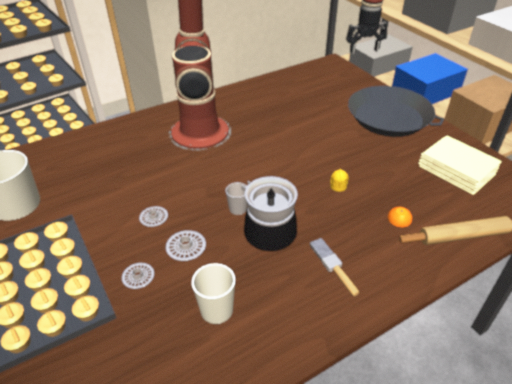

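View pics/top0.png

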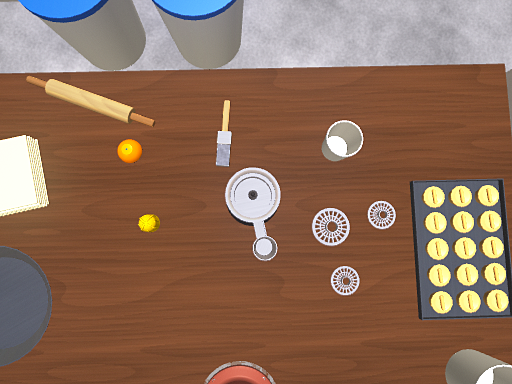

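The top view shows the juicer at (253,195), the jug at (264,247), the largest strainer at (331,227), two smaller decoys at (382,215) and (345,281), and the cone at (149,223). The scene view shows them too: juicer (271,205), strainer (186,246), cone (340,180).

```bash
cat > h.py <<'E'
import numpy as np,cv2
from scipy.optimize import least_squares
def cloud(f):
    z=f["range_z"];K=f["camera_matrix"];T=f["world_from_camera"]
    v,u=np.indices(z.shape)
    p=np.stack([(u-K[0,2])/K[0,0]*z,(v-K[1,2])/K[1,1]*z,z],-1)@T[:3,:3].T+T[:3,3]
    p[z<=0]=np.nan
    return p
def ray(f,u,v,h):
    K=f["camera_matrix"];T=f["world_from_camera"]
    d=T[:3,:3]@[(u-K[0,2])/K[0,0],(v-K[1,2])/K[1,1],1.];c=T[:3,3]
    return c+d*(h-c[2])/d[2]
def proj(f,p):
    T=f["world_from_camera"];q=T[:3,:3].T@(np.asarray(p)-T[:3,3]);q=f["camera_matrix"]@q
    return q[:2]/q[2]
def near(P,xy,r,z0,z1):
    with np.errstate(invalid='ignore'):
        return (np.hypot(P[...,0]-xy[0],P[...,1]-xy[1])<r)&(P[...,2]>z0)&(P[...,2]<z1)
E
python3 - <<'E'
from h import *
F={n:dict(np.load(f"pics/{n}0.npz")) for n in("scene","top")}
t=F["top"]
J=ray(t,253,195,.157);S=ray(t,331,227,.003);C=ray(t,149,223,.04)
print(J,S,C)
for n,f in F.items():
    P=cloud(f)
    def ring(c,z0,z1,r0,r1):
        m=near(P,c,.15,z0,z1);q=P[m]
        for _ in range(8):
            d=np.hypot(*(q[:,:2]-c[:2]).T);s=q[(d>r0)&(d<r1)]
            # algebraic fit circle centre
            A=np.c_[2*s[:,:2],np.ones(len(s))];x=np.linalg.lstsq(A,(s[:,:2]**2).sum(1),rcond=None)[0]
            c=x[:2]
        return c,np.sqrt(x[2]+c@c),len(s),s[:,2].mean()
    print(n,"rim",ring(J[:2],.150,.165,.055,.08))
    print(n,"rimtop",ring(J[:2],.154,.162,.06,.08))
    for k in(.003,):
        print(n,"table",np.nanmedian(P[near(P,S,.12,-.01,.001)][:,2]))
    m=near(P,S,.07,.0015,.006);q=P[m];print(n,"plate mean",q.mean(0),len(q),(q[:,:2].min(0)+q[:,:2].max(0))/2,np.ptp(q[:,:2],axis=0))
    print(n,"collar",ring(S[:2],.017,.03,.0,.03))
    m=near(P,C,.05,.008,.08);q=P[m];print(n,"cone",len(q),q.min(0),q.max(0))
    top=q[q[:,2]>q[:,2].max()-.008];print(top.mean(0),len(top))
    m=near(P,J,.012,.14,.2);q=P[m];print(n,"pin",len(q),q[:,2].max() if len(q) else 0,q[q[:,2]>.16].mean(0) if len(q) else 0)
# crops
def crop(f,u,v,r,s): 
    i=f["img"][v-r:v+r,u-r:u+r];return cv2.resize(i,(s,s),interpolation=cv2.INTER_CUBIC)
s,t=F["scene"],F["top"]
cv2.imwrite("pics/crops.png",np.vstack([np.hstack([crop(s,271,205,40,280),crop(s,340,180,20,280)]),np.hstack([crop(t,253,195,36,280),crop(t,149,223,18,280)])]))
E
```

```text
[ 0.57632547 -0.05412005  0.157     ] [ 0.49023175 -0.28421976  0.003     ] [0.51517538 0.24161092 0.04      ]
scene rim (array([ 0.5808583 , -0.05172845]), np.float64(0.06582151314295097), 460, np.float64(0.15428252607608128))
scene rimtop (array([ 0.58023801, -0.05146188]), np.float64(0.06671150680040383), 261, np.float64(0.1558700323638881))
scene table -0.001549333315131629
scene plate mean [ 0.49761244 -0.28302584  0.00296774] 362 [ 0.49014319 -0.28204214] [0.13017177 0.13189581]
scene collar (array([ 0.49473825, -0.2805625 ]), np.float64(0.017218285316289883), 56, np.float64(0.02068092645880618))
scene cone 271 [0.49839604 0.22147551 0.00870018] [0.54653914 0.27094786 0.0657396 ]
[0.52187839 0.24795858 0.06018151] 23
scene pin 55 0.17467740212913963 [ 0.58062363 -0.05226137  0.1663426 ]
top rim (array([ 0.57819558, -0.05287567]), np.float64(0.06460964927040402), 766, np.float64(0.15631670786540094))
top rimtop (array([ 0.57838524, -0.05301688]), np.float64(0.06590734475488023), 582, np.float64(0.1575106768911767))
top table -0.00024326526898832412
top plate mean [ 0.48970385 -0.28420325  0.00346183] 935 [ 0.49062365 -0.28440427] [0.13615903 0.13794297]
top collar (array([ 0.4926267 , -0.28205488]), np.float64(0.017013725531514118), 49, np.float64(0.023069465705797536))
top cone 309 [0.49237108 0.22101546 0.00805789] [0.54188378 0.27123805 0.06641675]
[0.51655102 0.24677326 0.06130572] 68
top pin 61 0.17779018469024221 [ 0.57803681 -0.05288895  0.17047853]
```

View pics/crops.png

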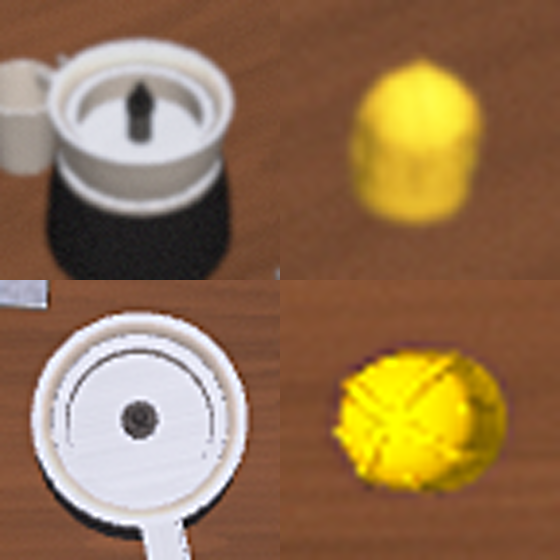

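```bash
cat > go.py <<'E'
import sys,numpy as np
from scipy.spatial.transform import Rotation as R
from plant import manip
s=manip.state();M=R.from_quat(s["tool_rot"],scalar_first=True).as_matrix()
np.set_printoptions(precision=4,suppress=True)
print("t",round(s["time"],2),"pos",s["tool_pos"],"F",s["contact_force"],"T",s["ft_torque"],"w",round(s["gripper_width"]*85,1),"q6",s["joint_pos"][5])
print("toolaxes xyz(cols)\n",M,"jaw yaw deg",np.degrees(np.arctan2(M[1,0],M[0,0])))
for a in sys.argv[1:]:
    print(a,"units",M.T@(np.array([float(k) for k in a.split(",")])-s["tool_pos"])/.025)
E
python3 go.py 0.5,0.25,0.2 0.4935,-0.2815,0.08
```

```text
t 0.1 pos [0.1849 0.5964 0.2073] F [ 0.2277 -0.0998  0.0006] T [-0.0319  0.0329  0.0391] w 84.8 q6 -0.11900871759367183
toolaxes xyz(cols)
 [[ 0.2962 -0.0007 -0.9551]
 [ 0.9551 -0.0017  0.2962]
 [-0.0019 -1.      0.0002]] jaw yaw deg 72.76773732350298
0.5,0.25,0.2 units [ -9.4992   0.3061 -16.1423]
0.4935,-0.2815,0.08 units [-29.8729   5.1427 -22.1931]
```

>>> drive_tool:
  motion:
    - [[0,0,0],[0,-1,0],-0.2]
    - [[0,0,0],[0,-1,0],-0.2]
    - [[0,0,0],[0,-1,0],-0.2]
    - [[0,0,0],[0,-0.44,0],-0.2]
    - [[-1,0,-0.9],[0,0,0],-0.2]
    - [[-1,0,-0.9],[0,0,0],-0.2]
    - [[-1,0,-0.9],[0,0,0],-0.2]
    - [[-1,0,-0.9],[0,0,0],-0.2]
    - [[-1,0,-0.9],[0,0,0],-0.2]
    - [[-1,0,-0.9],[0,0,0],-0.2]
    - [[-1,0,-0.9],[0,0,0],-0.2]
    - [[-1,0,-0.9],[0,0,0],-0.2]

```text
time: 1.3
tool_pos: [0.3655, 0.3955, 0.2078]
tool_rot: [0.5, -0.5, -0.5, 0.5]
contact_force: [0.9, 0.0, 0.9]
gripper_width: 0.6
```

>>> drive_tool:
  motion:
    - [[-1,0,-0.9],[0,0,0],-0.2]
    - [[-1,0,-0.9],[0,0,0],-0.2]
    - [[-1,0,-0.9],[0,0,0],-0.2]
    - [[-1,0,-0.9],[0,0,0],-0.2]
    - [[-1,0,-0.9],[0,0,0],-0.2]
    - [[-1,0,-0.9],[0,0,0],-0.2]
    - [[-1,0,0],[0,0,0],-0.2]
    - [[-1,0,0],[0,0,0],-0.2]
    - [[-1,0,0],[0,0,0],-0.2]
    - [[-1,0,0],[0,0,0],-0.2]
    - [[-1,0,0],[0,0,0],-0.2]
    - [[-1,0,0],[0,0,0],-0.2]

```text
time: 2.5
tool_pos: [0.4994, 0.0957, 0.2079]
tool_rot: [0.5, -0.5, -0.5, 0.5]
contact_force: [0.5, -0.8, -0.3]
gripper_width: 0.6
```

```bash
python3 go.py 0.4935,-0.2815,0.05
```

```text
t 2.5 pos [0.4994 0.0957 0.2079] F [ 0.5274 -0.825  -0.2594] T [-0.0247 -0.05    0.0018] w 51.0 q6 -1.5273132641778557
toolaxes xyz(cols)
 [[ 0.0006 -0.0009 -1.    ]
 [ 1.     -0.      0.0006]
 [-0.     -1.      0.0009]] jaw yaw deg 89.96735980533367
0.4935,-0.2815,0.05 units [-15.0886   6.3147   0.2223]
```

>>> drive_tool:
  motion:
    - [[-1,0,0],[0,0,0],-0.2]
    - [[-1,0,0],[0,0,0],-0.2]
    - [[-1,0,0],[0,0,0],-0.2]
    - [[-1,0,0],[0,0,0],-0.2]
    - [[-1,0,0],[0,0,0],-0.2]
    - [[-1,0,0],[0,0,0],-0.2]
    - [[-1,0,0],[0,0,0],-0.2]
    - [[-1,0,0],[0,0,0],-0.2]
    - [[-1,0,0],[0,0,0],-0.2]
    - [[-1,0,0],[0,0,0],-0.2]
    - [[-1,0,0],[0,0,0],-0.2]
    - [[-1,0,0.2],[0,0,0],-0.2]

```text
time: 3.7
tool_pos: [0.4944, -0.2041, 0.2078]
tool_rot: [0.5, -0.5, -0.5, 0.5]
contact_force: [1.1, 0.0, 0.5]
gripper_width: 0.597
```

>>> drive_tool:
  motion:
    - [[-1,0,0],[0,0,0],-0.2]
    - [[-1,0.2,0],[0,0,0],-0.2]
    - [[-1,1,0],[0,0,0],-0.2]
    - [[0,1,0],[0,0,0],-0.2]
    - [[0,1,0],[0,0,0],-0.2]
    - [[0,1,0],[0,0,0],-0.2]
    - [[0,1,0],[0,0,0],-0.2]
    - [[0,1,0],[0,0,0],-0.2]
    - [[0,0,0],[0,0,0],-0.2]

```text
time: 4.6
tool_pos: [0.4914, -0.2759, 0.0486]
tool_rot: [0.503, -0.497, -0.499, 0.5]
contact_force: [0.0, 0.7, -0.2]
gripper_width: 0.6
```

```bash
python3 go.py 0.4935,-0.2815,0.01; python3 - <<'E'
from h import *
from plant import manip
ims=[]
for n,c in(("scene",(186,240)),("top",(331,227))):
    f=manip.grab_frame(n);u,v=c
    ims.append(cv2.resize(f["img"][v-40:v+40,u-40:u+40],(400,400),interpolation=cv2.INTER_CUBIC))
cv2.imwrite("pics/s1.png",np.hstack(ims))
E
```

```text
t 4.6 pos [ 0.4914 -0.2759  0.0486] F [ 0.0186  0.668  -0.2058] T [0.0164 0.0609 0.0211] w 51.0 q6 -2.2137421992361395
toolaxes xyz(cols)
 [[ 0.0007 -0.0074 -1.    ]
 [ 1.      0.0056  0.0007]
 [ 0.0056 -1.      0.0074]] jaw yaw deg 89.95816977107631
0.4935,-0.2815,0.01 units [-0.2306  1.5415 -0.0938]
```

View pics/s1.png

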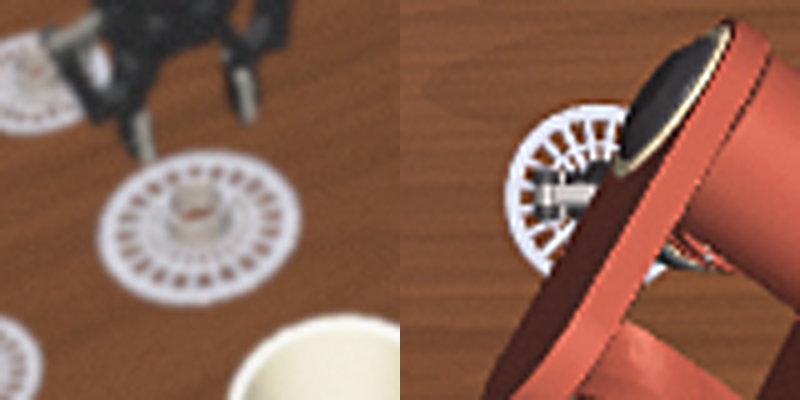

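The scene crop shows the fingers straddling the collar from above, with the collar at (197,205) in the crop. The arm hides most of the top view. I'll correct and descend.

>>> drive_tool:
  motion:
    - [[-0.23,0.5,-0.09],[0,0,0],-0.2]
    - [[0,0.5,0],[0,0,0],-0.2]
    - [[0,0.4,0],[0,0,0],-0.2]
    - [[0,0,0],[0,0,0],-0.2]
    - [[0,0,0],[0,0,0],-0.2]

```text
time: 5.2
tool_pos: [0.4966, -0.2838, 0.0179]
tool_rot: [0.501, -0.5, -0.5, 0.5]
contact_force: [0.1, -0.5, 0.1]
gripper_width: 0.6
```

```bash
python3 go.py 0.4935,-0.2815,0.005
```

```text
t 5.2 pos [ 0.4966 -0.2838  0.0179] F [ 0.1198 -0.4544  0.1293] T [ 0.0099 -0.0103 -0.0298] w 51.0 q6 -2.2194180078390096
toolaxes xyz(cols)
 [[ 0.0006 -0.0008 -1.    ]
 [ 1.      0.0006  0.0006]
 [ 0.0006 -1.      0.0008]] jaw yaw deg 89.96443462852781
0.4935,-0.2815,0.005 units [0.0899 0.5156 0.1236]
```

>>> drive_tool:
  motion:
    - [[0.09,0.3,0.12],[0,0,0],-0.2]
    - [[0,0.26,0],[0,0,0],-0.2]
    - [[0,0,0],[0,0,0],-0.2]
    - [[0,0,0],[0,0,0],-0.2]
    - [[0,0,0],[0,0,0],1]
    - [[0,0,0],[0,0,0],1]
    - [[0,0,0],[0,0,0],1]
    - [[0,0,0],[0,0,0],1]
    - [[0,0,0],[0,0,0],1]

```text
time: 6.1
tool_pos: [0.494, -0.2818, 0.0045]
tool_rot: [-0.5, 0.5, 0.5, -0.5]
contact_force: [0.1, -0.9, -0.6]
gripper_width: 0.004
```

```bash
python3 go.py 0.579,-0.0525,0.2
```

```text
t 6.1 pos [ 0.494  -0.2818  0.0045] F [ 0.0754 -0.9344 -0.556 ] T [-0.0099  0.0027 -0.0165] w 0.3 q6 -2.2195273240083955
toolaxes xyz(cols)
 [[ 0.0006  0.0002 -1.    ]
 [ 1.     -0.0001  0.0006]
 [-0.0001 -1.     -0.0002]] jaw yaw deg 89.96745520524499
0.579,-0.0525,0.2 units [ 9.1733 -7.8201 -3.3976]
```

```bash
python3 - <<'E'
from h import *
from plant import manip
ims=[]
for n,c in(("scene",(186,240)),("top",(331,227))):
    f=manip.grab_frame(n);u,v=c;np.savez(f"pics/{n}1.npz",**f)
    ims.append(cv2.resize(f["img"][v-40:v+40,u-40:u+40],(400,400),interpolation=cv2.INTER_CUBIC))
cv2.imwrite("pics/s2.png",np.hstack(ims))
E
```

```text
(no output)
```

View pics/s2.png

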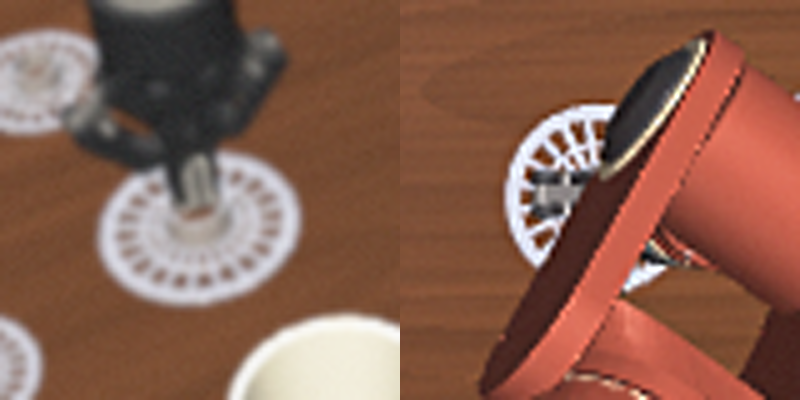

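```bash
python3 - <<'E'
from h import *
f=dict(np.load("pics/scene1.npz"));P=cloud(f)
for p in([.494,-.2818,.0045],[.494,-.2818,.023],[.494,-.2818,.0]):
    u=proj(f,p);print(p,u,(u-[146,200])*5)
for v in range(228,250):print(v,[tuple(np.round(P[v,u]*1000).astype(int)) for u in(180,184,186,189,193)])
E
```

```text
[0.494, -0.2818, 0.0045] [185.1976344 244.6053413] [195.98817198 223.02670648]
[0.494, -0.2818, 0.023] [184.44135449 240.21340298] [192.20677244 201.06701488]
[0.494, -0.2818, 0.0] [185.37939689 245.6608892 ] [196.89698446 228.30444602]
228 [(np.int64(513), np.int64(-294), np.int64(97)), (np.int64(501), np.int64(-279), np.int64(77)), (np.int64(509), np.int64(-277), np.int64(84)), (np.int64(507), np.int64(-268), np.int64(77)), (np.int64(441), np.int64(-233), np.int64(-2))]
229 [(np.int64(514), np.int64(-295), np.int64(93)), (np.int64(500), np.int64(-280), np.int64(73)), (np.int64(510), np.int64(-277), np.int64(81)), (np.int64(511), np.int64(-269), np.int64(77)), (np.int64(448), np.int64(-236), np.int64(2))]
230 [(np.int64(506), np.int64(-293), np.int64(82)), (np.int64(497), np.int64(-279), np.int64(66)), (np.int64(509), np.int64(-277), np.int64(76)), (np.int64(505), np.int64(-268), np.int64(67)), (np.int64(448), np.int64(-237), np.int64(-2))]
231 [(np.int64(510), np.int64(-295), np.int64(83)), (np.int64(507), np.int64(-283), np.int64(73)), (np.int64(508), np.int64(-278), np.int64(71))
[... 3690 characters left out ...]
.int64(493), np.int64(-297), np.int64(3)), (np.int64(508), np.int64(-291), np.int64(13)), (np.int64(510), np.int64(-286), np.int64(12)), (np.int64(512), np.int64(-278), np.int64(9)), (np.int64(513), np.int64(-266), np.int64(3))]
248 [(np.int64(495), np.int64(-299), np.int64(1)), (np.int64(508), np.int64(-291), np.int64(10)), (np.int64(513), np.int64(-287), np.int64(11)), (np.int64(513), np.int64(-278), np.int64(6)), (np.int64(515), np.int64(-268), np.int64(2))]
249 [(np.int64(499), np.int64(-300), np.int64(1)), (np.int64(505), np.int64(-291), np.int64(2)), (np.int64(510), np.int64(-287), np.int64(4)), (np.int64(511), np.int64(-278), np.int64(1)), (np.int64(518), np.int64(-269), np.int64(1))]
```

The shut fingertips read about z=0.026 in depth while the TCP reads 0.0045, so they closed above the collar. I'll raise them clear and measure the true tip offset.

>>> drive_tool:
  motion:
    - [[0,-1,0],[0,0,0],1]
    - [[0,-1,0],[0,0,0],1]
    - [[0,-1,0],[0,0,0],1]
    - [[0,0,0],[0,0,0],1]
    - [[0,0,0],[0,0,0],1]
    - [[0,0,0],[0,0,0],1]

```text
time: 6.8
tool_pos: [0.493, -0.2811, 0.0778]
tool_rot: [0.501, -0.499, -0.5, 0.5]
contact_force: [1.1, 0.1, 0.3]
gripper_width: 0.003
```

```bash
python3 - <<'E'
from h import *
from plant import manip
s=manip.state();t=s["tool_pos"];print(t,s["gripper_width"],manip.pinch_z)
print([a for a in dir(manip) if a[0]!='_'])
f=manip.grab_frame("scene");P=cloud(f)
m=near(P,t,.035,t[2]-.03,t[2]+.07);q=P[m]
for z in np.arange(t[2]-.01,t[2]+.06,.005):
    k=q[abs(q[:,2]-z)<.0025];print(round(z-t[2],3),len(k),np.round(k.mean(0),3) if len(k) else "")
u,v=proj(f,t);print(u,v);u,v=int(u),int(v)
i=cv2.resize(f["img"][v-40:v+40,u-40:u+40],(480,480),interpolation=cv2.INTER_CUBIC);cv2.circle(i,(240,240),4,(0,255,0),1)
cv2.imwrite("pics/s3.png",i)
E
```

```text
[ 0.4930101  -0.28112801  0.07784549] 0.002698764568464984 -0.0187
['IKError', 'grab_frame', 'job_done', 'pinch_z', 'state']
-0.01 0 
-0.005 0 
0.0 0 
0.005 0 
0.01 0 
0.015 0 
0.02 0 
0.025 4 [ 0.506 -0.28   0.105]
0.03 12 [ 0.504 -0.282  0.108]
0.035 16 [ 0.504 -0.281  0.113]
0.04 15 [ 0.502 -0.282  0.118]
0.045 17 [ 0.503 -0.282  0.123]
0.05 14 [ 0.502 -0.282  0.128]
0.055 10 [ 0.503 -0.281  0.133]
182.18765327008202 226.35780213109177
```

View pics/s3.png

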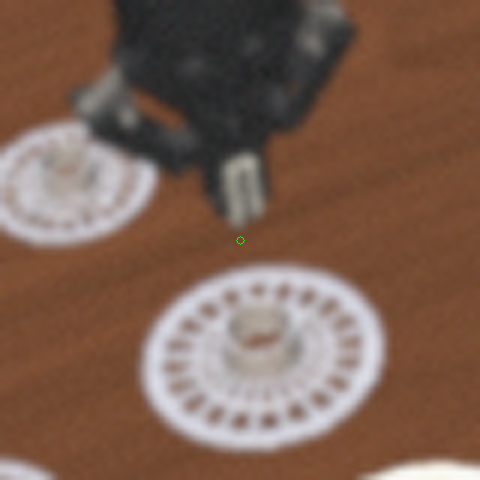

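The tips sit about 22 mm above the stated TCP: the crop shows them at (243,225), and depth agrees. The strainer is undisturbed. I'll reopen and go down step by step, watching the force.

>>> drive_tool:
  motion:
    - [[0,0,0],[0,0,0],-0.2]
    - [[0,0,0],[0,0,0],-0.2]
    - [[0,0,0],[0,0,0],-0.2]
    - [[0,1,0],[0,0,0],-0.2]
    - [[0,1,0],[0,0,0],-0.2]
    - [[0,1,0],[0,0,0],-0.2]
    - [[0,0.3,0],[0,0,0],-0.2]
    - [[0,0,0],[0,0,0],-0.2]
    - [[0,0,0],[0,0,0],-0.2]

```text
time: 7.75
tool_pos: [0.4946, -0.2823, -0.002]
tool_rot: [-0.5, 0.501, 0.5, -0.5]
contact_force: [0.8, 0.7, 0.8]
gripper_width: 0.6
```

>>> drive_tool:
  motion:
    - [[0,0.15,0],[0,0,0],-0.2]
    - [[0,0.1,0],[0,0,0],-0.2]
    - [[0,0,0],[0,0,0],-0.2]
    - [[0,0,0],[0,0,0],-0.2]

```text
time: 8.15
tool_pos: [0.494, -0.2819, -0.0091]
tool_rot: [-0.5, 0.5, 0.5, -0.5]
contact_force: [0.2, -0.3, -0.3]
gripper_width: 0.598
```

```bash
python3 go.py 0.4935,-0.2815,-0.018
```

```text
t 8.15 pos [ 0.494  -0.2819 -0.0091] F [ 0.202  -0.3488 -0.2747] T [-0.0468  0.067  -0.0057] w 50.9 q6 -2.219502181037089
toolaxes xyz(cols)
 [[ 0.0006  0.0003 -1.    ]
 [ 1.     -0.0002  0.0006]
 [-0.0002 -1.     -0.0003]] jaw yaw deg 89.96646736857869
0.4935,-0.2815,-0.018 units [0.0143 0.3569 0.0205]
```

>>> drive_tool:
  motion:
    - [[0,0.12,0],[0,0,0],-0.2]
    - [[0,0.12,0],[0,0,0],-0.2]
    - [[0,0,0],[0,0,0],-0.2]
    - [[0,0,0],[0,0,0],-0.2]

```text
time: 8.55
tool_pos: [0.4937, -0.2816, -0.0156]
tool_rot: [0.5, -0.5, -0.5, 0.5]
contact_force: [0.1, -0.4, 0.1]
gripper_width: 0.599
```

>>> drive_tool:
  motion:
    - [[0,0,0],[0,0,0],1]
    - [[0,0,0],[0,0,0],1]
    - [[0,0,0],[0,0,0],1]
    - [[0,0,0],[0,0,0],1]
    - [[0,0,0],[0,0,0],1]

```text
time: 9.05
tool_pos: [0.4942, -0.282, -0.0149]
tool_rot: [-0.5, 0.5, 0.5, -0.5]
contact_force: [-0.4, 0.2, 2.7]
gripper_width: 0.415
```

```bash
python3 go.py 0.4935,-0.2815,0.2
```

```text
t 9.05 pos [ 0.4942 -0.282  -0.0149] F [-0.4152  0.2371  2.6714] T [ 0.055   0.0201 -0.0039] w 35.3 q6 -2.219530967067387
toolaxes xyz(cols)
 [[ 0.0006  0.0007 -1.    ]
 [ 1.     -0.0005  0.0006]
 [-0.0005 -1.     -0.0007]] jaw yaw deg 89.9678330239067
0.4935,-0.2815,0.2 units [ 0.0162 -8.5943  0.0238]
```

>>> drive_tool:
  motion:
    - [[0,-0.4,0],[0,0,0],1]
    - [[0,-0.8,0],[0,0,0],1]
    - [[0,-1,0],[0,0,0],1]
    - [[0,-1,0],[0,0,0],1]
    - [[0,-1,0],[0,0,0],1]
    - [[0,-1,0],[0,0,0],1]
    - [[0,-1,0],[0,0,0],1]
    - [[0,-1,0],[0,0,0],1]
    - [[0,-1,0],[0,0,0],1]
    - [[0,-0.4,0],[0,0,0],1]
    - [[0,0,0],[0,0,0],1]
    - [[0,0,0],[0,0,0],1]

```text
time: 10.25
tool_pos: [0.4933, -0.2813, 0.1982]
tool_rot: [0.501, -0.499, -0.5, 0.5]
contact_force: [0.5, -0.0, -1.9]
gripper_width: 0.416
```

>>> drive_tool:
  motion:
    - [[1,0,-0.37],[0,0,0],1]
    - [[1,0,-0.37],[0,0,0],1]
    - [[1,0,-0.37],[0,0,0],1]
    - [[1,0,-0.37],[0,0,0],1]
    - [[1,0,-0.37],[0,0,0],1]
    - [[1,0,-0.37],[0,0,0],1]
    - [[1,0,-0.37],[0,0,0],1]
    - [[1,0,-0.37],[0,0,0],1]
    - [[1,0,-0.37],[0,0,0],1]
    - [[0.17,0,-0.06],[0,0,0],1]
    - [[0,0,0],[0,0,0],1]
    - [[0,0,0],[0,0,0],1]

```text
time: 11.45
tool_pos: [0.5781, -0.0532, 0.1984]
tool_rot: [0.501, -0.5, -0.499, 0.5]
contact_force: [0.0, 0.0, -1.9]
gripper_width: 0.411
```

```bash
python3 go.py 0.579,-0.0525,0.142; python3 - <<'E'
from h import *
from plant import manip
t=manip.state()["tool_pos"]
ims=[]
for n in("scene","top"):
    f=manip.grab_frame(n);np.savez(f"pics/{n}2.npz",**f);P=cloud(f)
    u,v=proj(f,t);u,v=int(u),int(v)
    ims.append(cv2.resize(f["img"][v-40:v+40,u-40:u+40],(400,400),interpolation=cv2.INTER_CUBIC))
    m=near(P,t,.07,.2,.225);q=P[m];print(n,len(q),np.round([q.min(0),q.max(0)],3))
    s=q[(np.hypot(*(q-t)[:,:2].T)>.03)]
    print(np.linalg.lstsq(np.c_[s[:,:2]-t[:2],np.ones(len(s))],s[:,2],rcond=None)[0])
cv2.imwrite("pics/s4.png",np.hstack(ims))
E
```

```text
t 11.45 pos [ 0.5781 -0.0532  0.1984] F [ 0.0408  0.0335 -1.8675] T [-0.0454  0.0602  0.0404] w 34.9 q6 -1.78922601902524
toolaxes xyz(cols)
 [[ 0.0011 -0.0021 -1.    ]
 [ 1.     -0.0001  0.0011]
 [-0.0001 -1.      0.0021]] jaw yaw deg 89.93783881497868
0.579,-0.0525,0.142 units [ 0.0268  2.2579 -0.0426]
scene 589 [[ 0.525 -0.108  0.209]
 [ 0.634  0.003  0.225]]
[-0.00051576 -0.0019161   0.21458576]
top 365 [[ 0.523 -0.103  0.212]
 [ 0.574 -0.001  0.222]]
[ 0.01899891 -0.00469797  0.21808924]
```

View pics/s4.png

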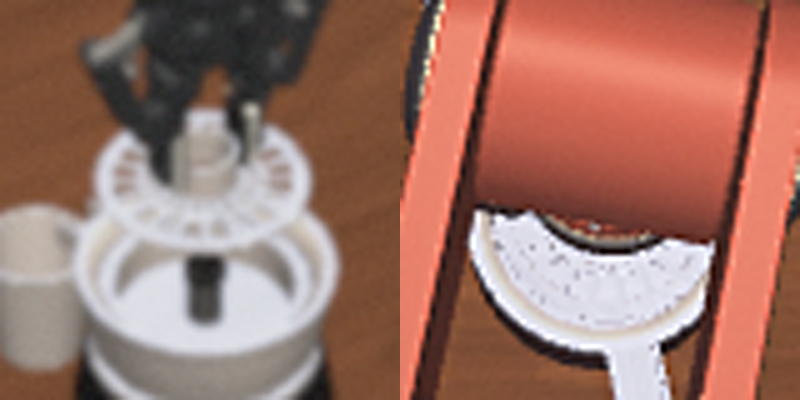

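Scene crop: the strainer is held level by its collar right over the bowl, with the shaft at (205,290) showing below. Next I measure the strainer's centre relative to the rim in the same camera.

```bash
python3 - <<'E'
from h import *
for n in("scene","top"):
    f=dict(np.load(f"pics/{n}2.npz"));g=dict(np.load(f"pics/{n}0.npz"))
    def circ(P,c,z0,z1,h,R,r0):
        # rays re-intersected with known plane height h: removes depth noise
        m=near(P,c,.085,z0,z1)
        v,u=np.nonzero(m);q=np.array([ray(f,a,b,h)[:2] for a,b in zip(u,v)])
        # outermost point per angle sector
        c=np.array(c[:2],float)
        for _ in range(5):
            d=q-c;a=np.floor(np.degrees(np.arctan2(d[:,1],d[:,0]))/8).astype(int);r=np.hypot(*d.T)
            e=np.array([q[a==k][r[a==k].argmax()] for k in np.unique(a) if r[a==k].max()>r0])
            s=least_squares(lambda x:np.hypot(e[:,0]-x[0],e[:,1]-x[1])-x[2],[*c,R],loss='soft_l1',f_scale=.001).x;c=s[:2]
        return s,len(e)
    t=(.5785,-.0528)
    print(n,"strainer",circ(cloud(f),t,.207,.222,.2163,.056,.05))
    print(n,"rim",circ(cloud(g),t,.152,.163,.157,.0705,.065))
E
python3 go.py
```

```text
scene strainer (array([ 0.5806578 , -0.05423034,  0.05494251]), 38)
scene rim (array([ 0.58114693, -0.05205754,  0.07011924]), 46)
top strainer (array([ 0.5765714 , -0.05449685,  0.05472673]), 21)
top rim (array([ 0.57875351, -0.05299023,  0.06996279]), 46)
t 11.55 pos [ 0.5783 -0.0535  0.1991] F [-0.1012 -0.178  -1.4853] T [-0.0001 -0.0193  0.0382] w 35.0 q6 -1.7890559093668983
toolaxes xyz(cols)
 [[ 0.0019 -0.0009 -1.    ]
 [ 1.     -0.0001  0.0019]
 [-0.0001 -1.      0.0009]] jaw yaw deg 89.89110018839163
```

>>> drive_tool:
  motion:
    - [[0.07,0,-0.05],[0,0,0],1]
    - [[0,0.8,0],[0,0,0],1]
    - [[0,0.8,0],[0,0,0],1]
    - [[0,0.5,0],[0,0,0],1]
    - [[0,0.3,0],[0,0,0],1]
    - [[0,0,0],[0,0,0],1]
    - [[0,0,0],[0,0,0],1]

```text
time: 12.25
tool_pos: [0.5805, -0.051, 0.1404]
tool_rot: [-0.5, 0.5, 0.5, -0.5]
contact_force: [0.2, 0.3, -1.4]
gripper_width: 0.414
```

>>> drive_tool:
  motion:
    - [[0,0.12,0],[0,0,0],1]
    - [[0,0.12,0],[0,0,0],1]
    - [[0,0.12,0],[0,0,0],1]
    - [[0,0,0],[0,0,0],1]
    - [[0,0,0],[0,0,0],1]

```text
time: 12.75
tool_pos: [0.58, -0.0508, 0.1305]
tool_rot: [0.5, -0.5, -0.5, 0.5]
contact_force: [0.2, -0.3, -1.0]
gripper_width: 0.411
```

```bash
python3 go.py 0.5793,-0.0517,0.127
```

```text
t 12.75 pos [ 0.58   -0.0508  0.1305] F [ 0.19   -0.2609 -1.0235] T [ 0.0189 -0.0475 -0.0283] w 35.0 q6 -1.7853373262828671
toolaxes xyz(cols)
 [[ 0.0006 -0.0002 -1.    ]
 [ 1.      0.      0.0006]
 [ 0.     -1.      0.0002]] jaw yaw deg 89.96552203480856
0.5793,-0.0517,0.127 units [-0.0363  0.1413  0.0261]
```

>>> drive_tool:
  motion:
    - [[-0.02,0.07,0.02],[0,0,0],1]
    - [[0,0.07,0],[0,0,0],1]
    - [[0,0,0],[0,0,0],1]
    - [[0,0,0],[0,0,0],1]

```text
time: 13.15
tool_pos: [0.5796, -0.0514, 0.1272]
tool_rot: [-0.5, 0.5, 0.5, -0.5]
contact_force: [-0.1, 0.5, -1.3]
gripper_width: 0.414
```

>>> drive_tool:
  motion:
    - [[0,0.05,0],[0,0,0],1]
    - [[0,0.05,0],[0,0,0],1]
    - [[0,0,0],[0,0,0],1]
    - [[0,0,0],[0,0,0],1]

```text
time: 13.55
tool_pos: [0.5799, -0.0514, 0.1271]
tool_rot: [-0.5, 0.5, 0.5, -0.5]
contact_force: [-5.0, 0.3, 8.3]
gripper_width: 0.416
```

```bash
python3 go.py
```

```text
t 13.55 pos [ 0.5799 -0.0514  0.1271] F [-4.998   0.3489  8.2746] T [0.1417 0.893  0.0041] w 35.4 q6 -1.7863977345860784
toolaxes xyz(cols)
 [[ 0.0005  0.0006 -1.    ]
 [ 1.     -0.0003  0.0005]
 [-0.0003 -1.     -0.0006]] jaw yaw deg 89.97056044287201
```

>>> drive_tool:
  motion:
    - [[0,0,0.05],[0,0,0],1]
    - [[0,0.06,0],[0,0,0],1]
    - [[0,0.06,0],[0,0,0],1]
    - [[0,0.06,0],[0,0,0],1]
    - [[0,0,0],[0,0,0],1]
    - [[0,0,0],[0,0,0],1]

```text
time: 14.15
tool_pos: [0.58, -0.0514, 0.127]
tool_rot: [-0.499, 0.501, 0.501, -0.499]
contact_force: [-11.5, 2.8, 24.4]
gripper_width: 0.411
```

```bash
python3 go.py
```

```text
t 14.15 pos [ 0.58   -0.0514  0.127 ] F [-11.4548   2.8151  24.4342] T [ 0.4267  1.9319 -0.0297] w 35.0 q6 -1.7867993732141816
toolaxes xyz(cols)
 [[ 0.0004  0.0036 -1.    ]
 [ 1.     -0.0006  0.0004]
 [-0.0006 -1.     -0.0036]] jaw yaw deg 89.9795356585646
```

>>> drive_tool:
  motion:
    - [[0,-0.15,-0.05],[0,0,0],1]
    - [[0,-0.1,0],[0,0,0],1]
    - [[0,0,0],[0,0,0],0.0]
    - [[0,0,0],[0,0,0],-0.2]
    - [[0,0,0],[0,0,0],-0.2]
    - [[0,0,0],[0,0,0],-0.2]
    - [[0,-0.5,0],[0,0,0],-0.2]
    - [[0,-1,0],[0,0,0],-0.2]
    - [[0,-1,0],[0,0,0],-0.2]
    - [[0,-1,0],[0,0,0],-0.2]
    - [[1,0,0],[0,0,0],-0.2]
    - [[1,0,0],[0,0,0],-0.2]

```text
time: 15.35
tool_pos: [0.5806, -0.0014, 0.2168]
tool_rot: [-0.499, 0.502, 0.5, -0.499]
contact_force: [0.2, -0.1, -0.2]
gripper_width: 0.602
```

>>> drive_tool:
  motion:
    - [[1,0,0],[0,0,0],-0.4]
    - [[1,0,0],[0,0,0],-0.6]
    - [[1,0,0],[0,0,0],-0.6]
    - [[1,0,0],[0,0,0],-0.6]
    - [[1,0,0.3],[0,0,0],-0.6]
    - [[1,0,0.3],[0,0,0],-0.6]
    - [[1,0,0.3],[0,0,0],-0.6]
    - [[1,0,0.3],[0,0,0],-0.6]
    - [[1,0,0.4],[0,0,0],-0.6]
    - [[1,0,0.5],[0,0,0],-0.6]
    - [[0,0,0],[0,0,0],-0.6]
    - [[0,0,0],[0,0,0],-0.6]

```text
time: 16.55
tool_pos: [0.5273, 0.249, 0.2148]
tool_rot: [-0.5, 0.5, 0.5, -0.5]
contact_force: [-0.4, -0.1, 0.5]
gripper_width: 0.796
```

```bash
python3 go.py 0.519,0.2465,0.06; python3 - <<'E'
from h import *
from plant import manip
ims=[]
for n,c in(("scene",(271,200)),("top",(253,195))):
    f=manip.grab_frame(n);np.savez(f"pics/{n}3.npz",**f);P=cloud(f);u,v=c
    ims.append(cv2.resize(f["img"][v-32:v+32,u-32:u+32],(400,400),interpolation=cv2.INTER_CUBIC))
    J=np.array([.579,-.0525]);J=np.array([.5811,-.0521]) if n=="scene" else J
    d=np.hypot(P[...,0]-J[0],P[...,1]-J[1]);m=(d>.024)&(d<.05)&(P[...,2]>.135)&(P[...,2]<.155);s=P[m]
    for _ in range(4):
        A=np.c_[s[:,:2]-J,np.ones(len(s))];x=np.linalg.lstsq(A,s[:,2],rcond=None)[0];r=s[:,2]-A@x;s=s[abs(r)<.003]
    print(n,len(s),x,"tilt deg",np.degrees(np.hypot(*x[:2])))
    m=(d<.022)&(P[...,2]>.158)&(P[...,2]<.17);print("collar",P[m].mean(0),m.sum());
cv2.imwrite("pics/s5.png",np.hstack(ims))
E
```

```text
t 16.55 pos [0.5273 0.249  0.2148] F [-0.3788 -0.0642  0.4601] T [0.0398 0.0192 0.0197] w 67.6 q6 -1.257552905378227
toolaxes xyz(cols)
 [[-0.0006  0.0012 -1.    ]
 [ 1.     -0.0002 -0.0006]
 [-0.0002 -1.     -0.0012]] jaw yaw deg 90.03513168801058
0.519,0.2465,0.06 units [-0.0981  6.1909  0.3404]
scene 326 [ 0.00627249 -0.00456759  0.14331748] tilt deg 0.4445764019325155
collar [ 0.58110639 -0.05157025  0.16214001] 75
top 479 [-0.00100216  0.00297298  0.14582811] tilt deg 0.17975642462140823
collar [ 0.57873406 -0.05308774  0.16452385] 69
```

View pics/s5.png

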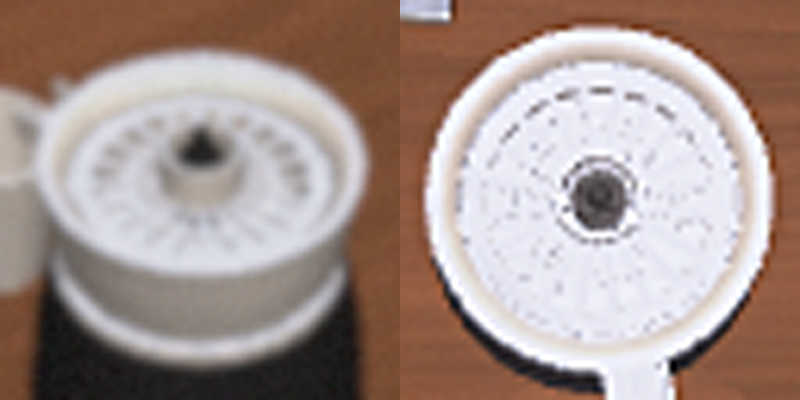

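The strainer is seated level: the plate's top is about 0.1445 m high, with tilt under 0.5°, and the shaft comes up centred through the collar. Now the cone.

>>> drive_tool:
  motion:
    - [[-0.09,1,0.31],[0,0,0],-0.6]
    - [[0,1,0],[0,0,0],-0.6]
    - [[0,1,0],[0,0,0],-0.6]
    - [[0,1,0],[0,0,0],-0.6]
    - [[0,1,0],[0,0,0],-0.6]
    - [[0,1,0],[0,0,0],-0.6]
    - [[0,0,0],[0,0,0],-0.6]
    - [[0,0,0],[0,0,0],-0.6]

```text
time: 17.45
tool_pos: [0.5198, 0.2457, 0.0641]
tool_rot: [0.5, -0.5, -0.499, 0.5]
contact_force: [0.5, -0.2, -1.4]
gripper_width: 0.798
```

```bash
python3 go.py 0.5195,0.2465,-0.01;python3 - <<'E'
from h import *
from plant import manip
f=manip.grab_frame("scene");u,v=340,172
cv2.imwrite("pics/s6.png",cv2.resize(f["img"][v-40:v+40,u-40:u+40],(400,400),interpolation=cv2.INTER_CUBIC))
E
```

```text
t 17.45 pos [0.5198 0.2457 0.0641] F [ 0.4969 -0.176  -1.4275] T [0.027  0.0399 0.0082] w 67.8 q6 -1.2567544356888003
toolaxes xyz(cols)
 [[ 0.0017 -0.0005 -1.    ]
 [ 1.     -0.0003  0.0017]
 [-0.0003 -1.      0.0005]] jaw yaw deg 89.89999233587582
0.5195,0.2465,-0.01 units [0.032  2.963  0.0094]
```

View pics/s6.png

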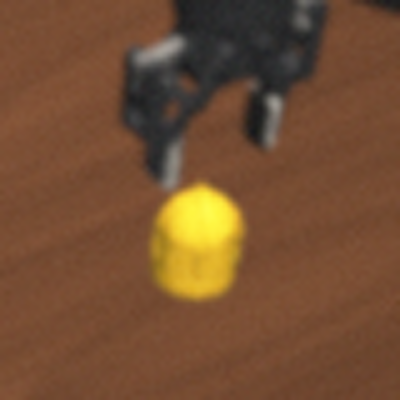

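```bash
python3 - <<'E'
from h import *
f=dict(np.load("pics/scene3.npz"))
def c(p): return np.round((proj(f,p)-[300,132])*5)
for y in(-.034,.034):
  for x in(-.011,.011): print("tip",y,x,c([.5198+x,.2457+y,.0641+.027]))
print("apex",c([.5195,.2468,.064]),"base",c([.5195,.2468,0]),"apex at top est",c([.517,.2465,.064]))
P=cloud(f)
for n in("scene","top"):
    f=dict(np.load(f"pics/{n}3.npz")) if n=="scene" else dict(np.load("pics/top0.npz"))
    i=cv2.cvtColor(f["img"],cv2.COLOR_BGR2HSV);m=cv2.inRange(i,(18,150,90),(35,255,255))
    u0,v0=(340,180) if n=="scene" else (149,223)
    k=np.zeros_like(m);k[v0-25:v0+25,u0-25:u0+25]=m[v0-25:v0+25,u0-25:u0+25]
    # fit axis xy by silhouette of the solid
    def res(p):
        pts=[]
        for z,r in((0,.0275),(.02,.0275),(.038,.0275),(.05,.022),(.058,.013),(.064,.003)):
            for a in np.linspace(0,2*np.pi,24,False): pts.append(proj(f,[p[0]+r*np.cos(a),p[1]+r*np.sin(a),z]))
        h=cv2.convexHull(np.float32(pts));M=cv2.moments(h);N=cv2.moments(k,True)
        return [M["m10"]/M["m00"]-N["m10"]/N["m00"],M["m01"]/M["m00"]-N["m01"]/N["m00"]]
    s=least_squares(res,[.5195,.2468],diff_step=1e-3);print(n,s.x,s.cost,(k>0).sum())
E
```

```text
tip -0.034 -0.011 [151. 171.]
tip -0.034 0.011 [173. 190.]
tip 0.034 -0.011 [236. 136.]
tip 0.034 0.011 [259. 154.]
apex [201. 196.] base [190. 272.] apex at top est [198. 194.]
scene [0.51574911 0.25046009] 7.566427907592555e-13 354
top [0.51685126 0.24722991] 1.565806690655887e-12 322
```

>>> drive_tool:
  motion:
    - [[0.08,1,0.09],[0,0,0],-0.6]
    - [[0,0.9,0],[0,0,0],-0.6]
    - [[0,0.6,0],[0,0,0],-0.6]
    - [[0,0.4,0],[0,0,0],-0.6]
    - [[0,0,0],[0,0,0],-0.6]
    - [[0,0,0],[0,0,0],-0.6]
    - [[0,0,0],[0,0,0],1]
    - [[0,0,0],[0,0,0],1]
    - [[0,0,0],[0,0,0],1]
    - [[0,0,0],[0,0,0],1]

```text
time: 18.5
tool_pos: [0.5188, 0.249, -0.0067]
tool_rot: [-0.5, 0.501, 0.501, -0.499]
contact_force: [-0.3, 0.5, 5.0]
gripper_width: 0.617
```

```bash
python3 go.py 0.5798,-0.052,0.2
```

```text
t 18.5 pos [ 0.5188  0.249  -0.0067] F [-0.3043  0.5433  5.0429] T [-0.126  -0.0023  0.0327] w 52.4 q6 -1.2519994650156907
toolaxes xyz(cols)
 [[ 0.0006  0.0033 -1.    ]
 [ 1.      0.001   0.0006]
 [ 0.001  -1.     -0.0033]] jaw yaw deg 89.96812489426199
0.5798,-0.052,0.2 units [-12.0302  -8.2732  -2.473 ]
```

>>> drive_tool:
  motion:
    - [[0,-0.4,0],[0,0,0],1]
    - [[0,-0.8,0],[0,0,0],1]
    - [[0,-1,0],[0,0,0],1]
    - [[0,-1,0],[0,0,0],1]
    - [[0,-1,0],[0,0,0],1]
    - [[0,-1,0],[0,0,0],1]
    - [[0,-1,0],[0,0,0],1]
    - [[0,-1,0],[0,0,0],1]
    - [[-1,-1,0],[0,0,0],1]
    - [[-1,0,0],[0,0,0],1]
    - [[-1,0,0],[0,0,0],1]
    - [[-1,0,-0.2],[0,0,0],1]

```text
time: 19.7
tool_pos: [0.5213, 0.1477, 0.1967]
tool_rot: [0.5, -0.5, -0.5, 0.5]
contact_force: [0.1, -0.8, -1.2]
gripper_width: 0.622
```

>>> drive_tool:
  motion:
    - [[-1,0,-0.3],[0,0,0],1]
    - [[-1,0,-0.3],[0,0,0],1]
    - [[-1,0,-0.3],[0,0,0],1]
    - [[-1,0,-0.3],[0,0,0],1]
    - [[-1,0,-0.3],[0,0,0],1]
    - [[-1,0,-0.3],[0,0,0],1]
    - [[-1,0,-0.3],[0,0,0],1]
    - [[-1,0,-0.2],[0,0,0],1]
    - [[0,0,0],[0,0,0],1]
    - [[0,0,0],[0,0,0],1]
    - [[0,0,0],[0,0,0],1]

```text
time: 20.8
tool_pos: [0.5791, -0.0508, 0.1963]
tool_rot: [0.5, -0.5, -0.5, 0.5]
contact_force: [-0.6, 0.5, -1.4]
gripper_width: 0.624
```

```bash
python3 - <<'E'
from h import *
from plant import manip
ims=[]
t=manip.state()["tool_pos"]
f=manip.grab_frame("scene");np.savez("pics/scene4.npz",**f);P=cloud(f)
i=cv2.cvtColor(f["img"],cv2.COLOR_BGR2HSV);m=cv2.inRange(i,(18,110,60),(35,255,255))>0
print(t)
m&=near(P,t,.06,.19,.3);v,u=np.nonzero(m);print("mask",u.min(),u.max(),v.min(),v.max(),m.sum(),P[m].min(0),P[m].max(0),P[m].mean(0))
z0=t[2]+.0067
for name,(x,y) in dict(tcp=t[:2]).items():
    pts=np.array([proj(f,[x+.0275*np.cos(a),y+.0275*np.sin(a),z0]) for a in np.linspace(0,6.28,60)]);print("pred rim u",pts[:,0].min(),pts[:,0].max(),"vmax",pts[:,1].max())
print("pin px",proj(f,[.5798,-.052,.175]))
u,v=270,180
cv2.imwrite("pics/s7.png",cv2.resize(f["img"][v-45:v+45,u-45:u+45],(540,540),interpolation=cv2.INTER_CUBIC))
E
python3 go.py 0.5798,-0.052,0.2
```

```text
[ 0.57909832 -0.0507634   0.1962627 ]
mask 262 282 158 186 423 [ 0.56519496 -0.08322082  0.20112765] [ 0.60649918 -0.02115254  0.29545145] [ 0.59346295 -0.05606201  0.24069772]
pred rim u 260.60896242886906 281.623058979274 vmax 187.13784127027807
pin px [270.73766222 188.49524607]
t 20.85 pos [ 0.5792 -0.0506  0.1964] F [-0.1732 -0.1517 -0.5791] T [0.0082 0.0126 0.0655] w 52.7 q6 -1.7865895711729203
toolaxes xyz(cols)
 [[-0.0005 -0.0003 -1.    ]
 [ 1.      0.0004 -0.0005]
 [ 0.0004 -1.      0.0003]] jaw yaw deg 90.0270380969031
0.5798,-0.052,0.2 units [-0.0557 -0.1459 -0.0241]
```

View pics/s7.png

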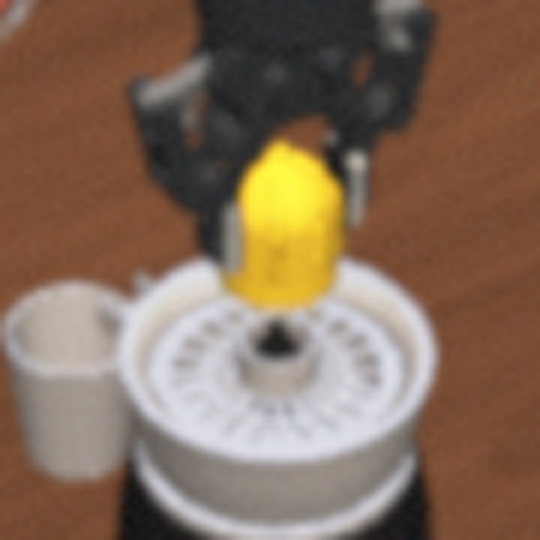

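Two viewings remain. The cone is held upright just above the shaft: cone rim at (280,290) and pin tip at (278,325) in the crop. I'll lower it slowly.

>>> drive_tool:
  motion:
    - [[-0.06,0.3,-0.02],[0,0,0],1]
    - [[0,0.5,0],[0,0,0],1]
    - [[0,0.3,0],[0,0,0],1]
    - [[0,0,0],[0,0,0],1]
    - [[0,0,0],[0,0,0],1]

```text
time: 21.35
tool_pos: [0.5797, -0.0529, 0.1682]
tool_rot: [0.5, -0.5, -0.5, 0.5]
contact_force: [-0.2, 0.6, -0.7]
gripper_width: 0.616
```

>>> drive_tool:
  motion:
    - [[0,0.1,0],[0,0,0],1]
    - [[0,0.1,0],[0,0,0],1]
    - [[0,0.1,0],[0,0,0],1]
    - [[0,0,0],[0,0,0],1]
    - [[0,0,0],[0,0,0],1]

```text
time: 21.85
tool_pos: [0.58, -0.0531, 0.1614]
tool_rot: [0.5, -0.5, -0.5, 0.5]
contact_force: [-0.1, 0.4, -1.3]
gripper_width: 0.622
```

```bash
python3 go.py 0.5795,-0.0522,0.155
```

```text
t 21.85 pos [ 0.58   -0.0531  0.1614] F [-0.059   0.4457 -1.2637] T [ 0.0268  0.0046 -0.0083] w 52.8 q6 -1.789176035978949
toolaxes xyz(cols)
 [[ 0.0006 -0.0001 -1.    ]
 [ 1.      0.0001  0.0006]
 [ 0.0001 -1.      0.0001]] jaw yaw deg 89.96376025991931
0.5795,-0.0522,0.155 units [0.0348 0.2545 0.0205]
```

>>> drive_tool:
  motion:
    - [[0.02,0.06,0.01],[0,0,0],1]
    - [[0,0.06,0],[0,0,0],1]
    - [[0,0,0],[0,0,0],1]
    - [[0,0,0],[0,0,0],1]

```text
time: 22.25
tool_pos: [0.5797, -0.0526, 0.1583]
tool_rot: [0.5, -0.5, -0.5, 0.5]
contact_force: [0.0, 0.8, -0.3]
gripper_width: 0.619
```

>>> drive_tool:
  motion:
    - [[0,0.05,0],[0,0,0],1]
    - [[0,0.05,0],[0,0,0],1]
    - [[0,0,0],[0,0,0],1]
    - [[0,0,0],[0,0,0],1]

```text
time: 22.65
tool_pos: [0.5797, -0.0526, 0.1558]
tool_rot: [0.5, -0.5, -0.5, 0.5]
contact_force: [-0.8, -0.6, 0.4]
gripper_width: 0.618
```

>>> drive_tool:
  motion:
    - [[0,0.04,0],[0,0,0],1]
    - [[0,0.04,0],[0,0,0],1]
    - [[0,0,0],[0,0,0],1]
    - [[0,0,0],[0,0,0],1]

```text
time: 23.05
tool_pos: [0.5798, -0.0525, 0.1539]
tool_rot: [0.5, -0.5, -0.5, 0.5]
contact_force: [0.8, -0.0, -1.5]
gripper_width: 0.625
```

>>> drive_tool:
  motion:
    - [[0,0.04,0],[0,0,0],1]
    - [[0,0.04,0],[0,0,0],1]
    - [[0,0,0],[0,0,0],1]
    - [[0,0,0],[0,0,0],1]

```text
time: 23.45
tool_pos: [0.5798, -0.0525, 0.1518]
tool_rot: [0.5, -0.5, -0.5, 0.5]
contact_force: [1.0, 0.3, -1.1]
gripper_width: 0.621
```

>>> drive_tool:
  motion:
    - [[0,0.04,0],[0,0,0],1]
    - [[0,0.04,0],[0,0,0],1]
    - [[0,0,0],[0,0,0],1]
    - [[0,0,0],[0,0,0],1]

```text
time: 23.85
tool_pos: [0.5798, -0.0525, 0.1498]
tool_rot: [0.5, -0.5, -0.5, 0.5]
contact_force: [1.5, 1.3, -0.5]
gripper_width: 0.622
```

```bash
python3 go.py
```

```text
t 23.85 pos [ 0.5798 -0.0525  0.1498] F [ 1.4884  1.2636 -0.5144] T [ 0.1549 -0.1916 -0.0321] w 52.9 q6 -1.7883816191806952
toolaxes xyz(cols)
 [[ 0.0006  0.     -1.    ]
 [ 1.      0.0001  0.0006]
 [ 0.0001 -1.     -0.    ]] jaw yaw deg 89.96370412300901
```

>>> drive_tool:
  motion:
    - [[0,0.04,0],[0,0,0],1]
    - [[0,0.04,0],[0,0,0],1]
    - [[0,0,0],[0,0,0],1]
    - [[0,0,0],[0,0,0],1]

```text
time: 24.25
tool_pos: [0.5798, -0.0525, 0.1478]
tool_rot: [-0.5, 0.5, 0.5, -0.5]
contact_force: [1.4, 1.4, -0.2]
gripper_width: 0.62
```

>>> drive_tool:
  motion:
    - [[0,0.04,0],[0,0,0],1]
    - [[0,0.04,0],[0,0,0],1]
    - [[0,0,0],[0,0,0],1]
    - [[0,0,0],[0,0,0],1]

```text
time: 24.65
tool_pos: [0.5798, -0.0525, 0.1458]
tool_rot: [0.5, -0.5, -0.5, 0.5]
contact_force: [1.9, 1.5, -0.5]
gripper_width: 0.62
```

```bash
python3 go.py
```

```text
t 24.65 pos [ 0.5798 -0.0525  0.1458] F [ 1.8592  1.5244 -0.5055] T [ 0.3102 -0.2771 -0.0514] w 52.7 q6 -1.7884115459974927
toolaxes xyz(cols)
 [[ 0.0006  0.0001 -1.    ]
 [ 1.      0.0001  0.0006]
 [ 0.0001 -1.     -0.0001]] jaw yaw deg 89.96608386579425
```

>>> drive_tool:
  motion:
    - [[0.02,0.03,-0.02],[0,0,0],1]
    - [[0,0.03,0],[0,0,0],1]
    - [[0,0,0],[0,0,0],1]
    - [[0,0,0],[0,0,0],1]

```text
time: 25.05
tool_pos: [0.5801, -0.0524, 0.1447]
tool_rot: [-0.5, 0.5, 0.5, -0.5]
contact_force: [-2.0, -0.9, 2.3]
gripper_width: 0.62
```

>>> drive_tool:
  motion:
    - [[0,0.04,0],[0,0,0],1]
    - [[0,0.04,0],[0,0,0],1]
    - [[0,0,0],[0,0,0],1]
    - [[0,0,0],[0,0,0],1]

```text
time: 25.45
tool_pos: [0.5803, -0.0523, 0.1428]
tool_rot: [-0.5, 0.5, 0.5, -0.5]
contact_force: [-4.1, -1.1, 5.3]
gripper_width: 0.621
```

```bash
python3 go.py
```

```text
t 25.45 pos [ 0.5803 -0.0523  0.1428] F [-4.1487 -1.0614  5.3335] T [-0.1791  0.5545 -0.0061] w 52.8 q6 -1.7873720834056457
toolaxes xyz(cols)
 [[ 0.0007  0.     -1.    ]
 [ 1.     -0.0006  0.0007]
 [-0.0006 -1.     -0.    ]] jaw yaw deg 89.9626831918113
```

>>> drive_tool:
  motion:
    - [[0,0.05,0.02],[0,0,0],1]
    - [[0,0.05,0.02],[0,0,0],1]
    - [[0,0,0],[0,0,0],1]
    - [[0,0,0],[0,0,0],1]

```text
time: 25.85
tool_pos: [0.5802, -0.0524, 0.1413]
tool_rot: [-0.499, 0.501, 0.5, -0.499]
contact_force: [-1.0, -0.7, 5.9]
gripper_width: 0.624
```

>>> drive_tool:
  motion:
    - [[0,0.05,0.01],[0,0,0],1]
    - [[0,0.05,0],[0,0,0],1]
    - [[0,0,0],[0,0,0],1]
    - [[0,0,0],[0,0,0],1]

```text
time: 26.25
tool_pos: [0.5804, -0.0524, 0.1402]
tool_rot: [-0.499, 0.501, 0.501, -0.499]
contact_force: [-3.2, -1.0, 11.0]
gripper_width: 0.625
```

```bash
python3 go.py; python3 - <<'E'
from h import *
from plant import manip
f=manip.grab_frame("scene");np.savez("pics/scene5.npz",**f);P=cloud(f)
for p in([.5802,-.0523,.212],[.5802,-.0523,.222]):print(proj(f,p))
i=cv2.cvtColor(f["img"],cv2.COLOR_BGR2HSV);m=(cv2.inRange(i,(18,110,60),(35,255,255))>0)&near(P,[.58,-.052],.06,.14,.26)
v,u=np.nonzero(m);print(u.min(),u.max(),v.min(),v.max());q=P[m];print(np.percentile(q[:,2],[2,50,98]))
u,v=270,190
cv2.imwrite("pics/s8.png",cv2.resize(f["img"][v-45:v+45,u-45:u+45],(540,540),interpolation=cv2.INTER_CUBIC))
E
```

```text
t 26.25 pos [ 0.5804 -0.0524  0.1402] F [-3.164  -1.0024 10.9679] T [-0.1051  0.6707 -0.0551] w 53.1 q6 -1.7878278322185523
toolaxes xyz(cols)
 [[ 0.0006  0.0035 -1.    ]
 [ 1.     -0.0009  0.0006]
 [-0.0008 -1.     -0.0035]] jaw yaw deg 89.96692810920793
[270.88504557 177.98028145]
[270.93014457 175.02777056]
263 281 175 202
[0.15003776 0.18721398 0.23253679]
```

View pics/s8.png

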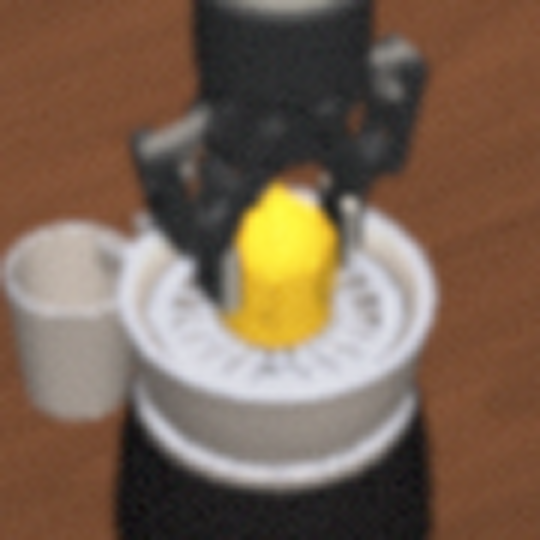

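The crop shows the cone down over the collar, with its apex at (280,185) and its lower edge at (278,345). The heights agree with fully home: the cone's rim is at TCP+6.7 mm = 0.147 m (unmeshed it would be 0.157), and the spring was first felt at about 0.145. I'll add a little push, then check that it holds.

>>> drive_tool:
  motion:
    - [[0,0.05,0.02],[0,0,0],1]
    - [[0,0,0],[0,0,0],1]
    - [[0,0,0],[0,0,0],1]
    - [[0,0,0],[0,0,0],1]
    - [[0,0,0],[0,0,0],1]
    - [[0,0,0],[0,0,0],1]

```text
time: 26.9
tool_pos: [0.5804, -0.0524, 0.1401]
tool_rot: [-0.499, 0.502, 0.501, -0.499]
contact_force: [-4.7, 0.9, 15.2]
gripper_width: 0.625
```

```bash
python3 go.py; python3 - <<'E'
from h import *
f5=dict(np.load("pics/scene5.npz"));f0=dict(np.load("pics/scene0.npz"));f3=dict(np.load("pics/scene3.npz"))
# others: image change at jug, tub, brush, orange
for n,(u,v,r) in dict(jug=(236,198,12),tub=(214,292,30),brush=(335,265,28),orange=(400,217,14)).items():
    print(n,cv2.absdiff(f5["img"][v-r:v+r,u-r:u+r],f0["img"][v-r:v+r,u-r:u+r]).mean())
# cone bias: silhouette rows on table vs predicted, then in hand now
def rows(f,z0,c):
    P=cloud(f);i=cv2.cvtColor(f["img"],cv2.COLOR_BGR2HSV);m=(cv2.inRange(i,(18,110,60),(35,255,255))>0)&near(P,c,.06,z0-.02,z0+.11)
    v=np.nonzero(m)[0]
    p=[proj(f,[c[0]+r*np.cos(a),c[1]+r*np.sin(a),z0+z])[1] for z,r in((0,.0275),(.038,.0275),(.058,.013),(.064,.003)) for a in np.linspace(0,6.28,40)]
    return v.min()-min(p),v.max()-max(p)
print("table",rows(f3,0,[.5188,.249]),"home",rows(f5,.147,[.5803,-.0524]),"if unmeshed",rows(f5,.157,[.5803,-.0524]))
E
```

```text
t 26.9 pos [ 0.5804 -0.0524  0.1401] F [-4.7343  0.8627 15.2075] T [ 0.0777  0.7389 -0.0406] w 53.1 q6 -1.7880558607589896
toolaxes xyz(cols)
 [[ 0.0005  0.0048 -1.    ]
 [ 1.     -0.0009  0.0005]
 [-0.0009 -1.     -0.0048]] jaw yaw deg 89.97074720825454
jug 1.6163194444444444
tub 1.5062962962962962
brush 1.7885841836734695
orange 1.6181972789115646
table (np.float64(0.36150108006975756), np.float64(-0.6442025095418842)) home (np.float64(-1.8503303916486402), np.float64(-1.4206654698856198)) if unmeshed (np.float64(1.0734965687326508), np.float64(1.332331836380348))
```

The image residual is halfway between home and unmeshed, so I'll check the rim height directly against the plate using depth.

```bash
python3 - <<'E'
from h import *
for n in("scene3","scene4","scene5"):
    f=dict(np.load(f"pics/{n}.npz"));P=cloud(f);i=cv2.cvtColor(f["img"],cv2.COLOR_BGR2HSV)
    c,z=([.518,.248],0) if n=="scene3" else ([.5803,-.0524],.147 if n=="scene5" else .203)
    m=(cv2.inRange(i,(18,110,60),(35,255,255))>0)&near(P,c,.06,z-.02,z+.11);v,u=np.nonzero(m);uc=int(round(u.mean()))
    print(n,uc,[(int(k),*np.round(np.median(P[k,uc-4:uc+5],axis=0)*1000,1)) for k in range(v.max()-6,v.max()+6)])
    print(" z of ray at row on the front face (r=27.5 towards camera):")
    d=f["world_from_camera"][:2,3]-c;d=d/np.hypot(*d);p=np.r_[np.array(c)+.0275*d,z]
    print("  predicted front-bottom pixel",proj(f,p),"if 10mm higher",proj(f,p+[0,0,.01]))
    print("  profile",[(int(k),f["img"][k,uc-3:uc+4].mean(0).round().astype(int).tolist()) for k in range(v.max()-2,v.max()+5)])
E
```

```text
scene3 339 [(185, np.float64(538.2), np.float64(232.1), np.float64(25.5)), (186, np.float64(538.5), np.float64(232.8), np.float64(20.2)), (187, np.float64(537.3), np.float64(234.6), np.float64(15.5)), (188, np.float64(538.1), np.float64(234.5), np.float64(10.5)), (189, np.float64(538.7), np.float64(234.2), np.float64(7.2)), (190, np.float64(537.7), np.float64(236.2), np.float64(3.2)), (191, np.float64(540.0), np.float64(234.8), np.float64(0.9)), (192, np.float64(541.7), np.float64(233.6), np.float64(-1.4)), (193, np.float64(548.2), np.float64(230.1), np.float64(-0.3)), (194, np.float64(551.4), np.float64(225.5), np.float64(-0.6)), (195, np.float64(552.9), np.float64(224.7), np.float64(-1.5)), (196, np.float64(557.6), np.float64(220.8), np.float64(-0.8))]
 z of ray at row on the front face (r=27.5 towards camera):
  predicted front-bottom pixel [337.15050443 191.49138122] if 10mm higher [337.49254504 189.16404541]
  profile [(189, [45, 183, 228]), (190, [45, 164, 212]), (191, [48, 127, 172]), (192, [51, 91, 134]), (193, [53, 79, 123]), (194, [52, 78, 123]), (195, [53, 79, 123])]
scene
[... 1531 characters left out ...]
), np.float64(-62.2), np.float64(148.8)), (203, np.float64(599.2), np.float64(-63.8), np.float64(144.7)), (204, np.float64(603.3), np.float64(-58.9), np.float64(144.0)), (205, np.float64(607.3), np.float64(-65.1), np.float64(143.8)), (206, np.float64(607.5), np.float64(-67.5), np.float64(142.2)), (207, np.float64(592.1), np.float64(-58.8), np.float64(116.0))]
 z of ray at row on the front face (r=27.5 towards camera):
  predicted front-bottom pixel [270.48535645 203.43360481] if 10mm higher [270.52734743 200.68058256]
  profile [(200, [47, 183, 228]), (201, [62, 181, 224]), (202, [106, 177, 212]), (203, [159, 180, 194]), (204, [197, 193, 195]), (205, [204, 195, 195]), (206, [199, 191, 190])]
```

In depth the cone's front face runs down to about 0.147–0.149 m and goes straight onto the plate at 0.144. That leaves no 12 mm gap, so the cone is meshed and home. Handing in.

```bash
python3 -c "
from plant import manip
s=manip.state();print(s['time'],s['tool_pos'],s['contact_force'],s['gripper_width'])
print(manip.job_done())"
```

```text
26.9 [ 0.58043751 -0.05237631  0.14005347] [-4.73428679  0.86266266 15.20747828] 0.6247779578831074
the job is handed in; nothing more can be done
None
```

I put the juicer back together and handed the job in at 26.9 s, with the gripper still holding the cone and pressing it down.

- **Strainer:** I pressed it down with about 24 N and it did not move any further. Its plate top then measured about 0.1445 m high with under 0.5° of tilt, so it sits level on the ledge.
- **Cone:** the splines happened to line up, so no turning was needed and it slid down without resistance. The spring was first felt at a tool height of about 0.145 m. The tool ended at 0.140 m with about 15 N of push, so the plunger is about 4.7 mm down, past the 3 mm switch point.
- **Jug, tub, brush and orange half:** they look unchanged when the camera images before and after are compared.

**What failed or disagreed:**
- **First grasp:** it closed above the collar, because the fingertips sit about 22 mm behind the stated tool point. I corrected for that, and the strainer was not disturbed.
- **Cone outline check:** comparing the cone's outline in the image could not tell fully home from unmeshed. The tool height and the depth image settled it. The depth image shows the cone's rim at about 0.147–0.149 m, with no gap above the plate.
- **Sideways force:** about 5 N remained on the wrist at the end.

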